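Sound the wells of a sample block with a sprung depth rod

ROBOT

A 6-joint arm with a two-finger parallel gripper is mounted at the origin on a cart in front of the work surface, level with it; the furniture and walls round the work are solid. World frame = base frame: x ahead of the robot, y to its left, z up, the work surface at z = 0. Lengths are in m, angles in rad, forces in N, time in s.
With the tool pointing down it reaches from about 0.35 to 0.975 m from the base axis. Payload 4.9 kg.
Tool frame: the origin (TCP) lies midway between the tips of the shut fingers; the grasp point (between the pads) lies ctrl.tcp_to_grasp behind it (ctrl.tcp_to_grasp is the distance from the TCP to the grasp point, in m); z points along the fingers, y is the direction in which the jaws open and shut (so a half turn about z gives the same grasp; the last joint's range is limited). The gripper opens to 85 mm and grips with 20 to 120 N. Pads are 22 mm wide; open, the fingers measure 114 mm over their backs; the gripper's body (76 mm by 85 mm) begins 54 mm behind the grasp point. The pads swing forward as they close: fully open they stand 13 mm farther back than shut.
Start: joints at [-1.442, 0.053, 1.613, -0, 1.476, -0.119], TCP at [0.153, -0.606, 0.231] pointing down, gripper open.
Joint ranges: [-3.01, 3.01], [-1.01, 2.22], [0.06, 2.58], [-1.02, 4.17], [0.09, 2.62], [-3.14, 3.14]. Speed limits (rad/s): [2.57, 2.57, 3.14, 3.14, 3.14, 3.14].

INTERFACE

Orientations are given as a rotation vector (axis times angle).
In Python, from station import ctrl, get_image, calibration, finish_job, models gives the robot as it stands.
- The arm moves only by the shell command python3 -m creep 'ROWS' [FORCE]. ROWS is JSON, a list of rows, each a list of 7 numbers: the opening, from 0 (shut) to 1 (fully open), then the shift along the tool's x, y, z in m, then the turn, a rotation vector about the tool's x, y, z in degrees. A call has 1 to 20 rows; each row shifts and turns the commanded pose from where the row before left it, along the tool's axes as they then stand; what a row does not reach is not made up. A row lasts 1/10 s, in which the tool goes at most 50 mm and 8.59 degrees, less where a joint would pass 70% of its speed; a pose out of reach is approached as far as the arm can. A call with a gripper value outside its range is refused whole. The fingers move at their own pace and stop on an object; FORCE is the grip in N (left out, the last holds). Time passes only in rows, so rows that do not move let the fingers close. It gives the time, the measured TCP pose, the force and the opening at its end, in the units of the state.
- ctrl.get_obs(): the state, without advancing time (a new reading comes with each control period).
- get_image(name): name is "scene" or "side" or "wrist"; returns the picture (480x640x3 uint8, red, green, blue); there is no depth.
- calibration(name): a dict with "mtx" (3x3 intrinsics, pixels), "R" (3x3) and "t" (3): a world point X has camera coordinates R X + t. Camera axes: x right, y down, z forward; pixel columns grow to the right and rows downward; lengths in m; the calibration is good to about 2 mm. A picture is of the moment at which its call begins: read the wrist's pose just before it. calibration takes no time and is no camera call; for the wrist camera it gives the pose at the moment of the call.
- finish_job(): hands the job in, once; it reports no verdict.
Trained networks look in the newest picture that a camera, given by its name, has taken for a name from the list of things; names that differ only in an ending like _2 or _b are one class to them, and where a whole thing is asked for, a point or a joint stands for the part that bears it (a point fixed in the world has none). Each returns a list of dicts, best first, with "conf" (0 to 1); they miss things now and then, are a little off and sometimes report something else, mostly with a low value. They report only what shows in the picture. A call takes as long as a camera call. They do not tell look-alikes from the thing itself.
- models.search_frame(camera, name): "extent" ([left, top, right, bottom] in pixels, round what is visible of it).
The state is a dict: "t": time; "q": joint angles; "dq": joint speeds; "effort": joint torques, N m; "tool_pos": TCP position; "tool_rot": TCP orientation; "contact_force": force on the tool from outside, world axes, zero at the start; "wrist_torque": the same for the moment, N m; "opening": finger opening in m.
Only numpy, scipy, OpenCV 4.12 (cv2) and the standard library are available. Lean on these libraries where they do the work, as an engineer would, in place of code of your own. Each camera call takes 0.05 s, during which the arm holds its last target. There are 200 camera calls.

TASK

Two of the three look-alike wells in the metal block are plugged part way down. Take the depth rod from its stand by its black head, slide it into the wells until it truly bottoms, never pressing the sprung head so hard that its gap closes up, and from the length of stem left showing find the one well clear to its full 60 mm depth. Leave the rod standing in that well, let go and fully home (30 mm of stem showing under the collar), and leave the other things where they are.

Things in the scene. Friction and masses are not known exactly. Their poses are not given: they have to be found in the camera images.
- block: fixed aluminium block, 70 (x) x 160 (y) x 75 (z) mm, on a 12 mm high base plate of 86 x 176 mm; three vertical 14 mm round wells with 3 mm chamfers in a row along its y axis at y = -45, 0 and +45 mm, opening in the top face. Origin: centre of its underside, z up. Depths are 60, 48 and 36 mm; which well has which changes from start to start and cannot be told from outside
- well0 (a point): mouth centre of a well, on the block's top face, z up; well0 is at y = -45 mm of the block. Its place says nothing about its depth. In each well, about 20 mm down, two sprung balls pinch the rod: from there on it drags (4 to 12 N moving, under 6 N once the push is halted), stays where it is let go and must be pushed. Over 7 N at a standstill means the floor
- well1 (a point): mouth centre of a well, on the block's top face, z up; well1 is at y = 0 mm of the block. Its place says nothing about its depth
- well2 (a point): mouth centre of a well, on the block's top face, z up; well2 is at y = +45 mm of the block. Its place says nothing about its depth
- stand: fixed white plastic parking stand, 56 x 56 x 50 mm on a 76 mm square foot 8 mm high, with one 13.5 mm hole 40 mm deep in its top, where the rod stands loosely and upright at the start. Behind it a wall microwave overhangs the worktop (x from about 0.57 m, z from about 0.5 m): keep the arm low here. Origin: centre of its underside
- rod: loose steel depth rod, about 90 g; origin: centre of its lower tip, z along the rod towards the head. Stem 12 mm diameter, tip tapered to 9 mm over the last 6 mm; collar 20 mm diameter at 90 to 94 mm above the tip; then a 9 mm gap with a spring; then a black head, 24 mm diameter, 103 to 137 mm above the tip. Bottomed, the stem showing from block to collar is 30 mm (full depth), 42 or 54 mm
- rod_grip (a point): centre of the rod's black head, 120 mm above the tip when the spring is relaxed; the place to grip, from above; any yaw
- rod_head (a joint): how far (m) the sprung head is pressed down towards the collar: 0 relaxed, stop at 0.0085. The spring resists with 1 N at first and 3 N more per mm, damped; pressed more than 7 mm (22 N) the rod counts as overloaded
- beaker: clear glass beaker, 72 mm wide, 95 mm high; bystander. Origin: centre of its underside
- flask: clear conical flask, 67 mm wide, 112 mm high; bystander. Origin: centre of its underside
- tape: roll of masking tape lying flat, 80 mm wide, 18 mm high; bystander. Origin: centre of its underside
- cap: loose blue screw cap, 45 mm wide, 20 mm high; bystander. Origin: centre of its underside
- pen: marker pen lying down, 122 mm long, 13 mm thick; bystander. Origin: centre of its underside, length along its y
There are look-alikes about, which are no part of the job. What is shaped like the rod but orange or turquoise is not meant.

How it is judged:
By the outcome, as a careful person would: the job done as asked, in the order asked, and still so for the second after the job is handed in, with the robot touching nothing.
It also fails if it takes over 54 s, if anything falls off the work surface, if the arm or the gripper's body presses on something with over 40 N, if the wrist force passes 120 N, or if a joint passes its speed limit or range.

## Working session

There is one attempt and no reset: what is moved stays moved. The work goes in short steps, Python scripts to look and compute and a shell command to move; the robot and the scene stay as the last step left them, time stands still between calls to the robot, and variables do not carry over. Pictures are saved under pics/ and viewed, about 8 in all and at most 12, crops included, and the job is handed in when it is done.

```bash
mkdir -p pics; ls
python3 - <<'E'
from station import ctrl,get_image,calibration,models
import cv2,numpy as np
print(ctrl.get_obs(),ctrl.tcp_to_grasp)
ims=[]
for c in("scene","side"):
    im=get_image(c);cv2.imwrite(f"pics/{c}0.png",im[:,:,::-1])
    k=calibration(c);print(c,k["mtx"].tolist(),(-k["R"].T@k["t"]).round(3),k["R"].round(3).tolist())
    for n in("block","rod","stand"):
        print(n,[(round(d["conf"],2),np.round(d["extent"]).tolist()) for d in models.search_frame(c,n)])
E
```

```text
pics
{'t': 0.0, 'q': array([-1.44200432e+00,  5.33815564e-02,  1.61430090e+00,  9.80893874e-06,
        1.47599973e+00, -1.18931446e-01]), 'dq': array([-1.26785795e-03, -2.69283825e-05, -3.70363873e-04,  6.65355109e-04,
       -4.22618718e-05, -8.14700003e-05]), 'effort': array([-4.01952420e-04, -3.93677616e+01, -3.70177853e+01, -4.10254358e-05,
        6.98913209e-03,  1.87740831e-06]), 'tool_pos': array([ 0.15321212, -0.60528437,  0.23004359]), 'tool_rot': array([-3.11545136e+00, -3.87869260e-01,  8.44714587e-07]), 'contact_force': array([0.59486515, 0.73310976, 0.11290025]), 'wrist_torque': array([-0.00999184,  0.03659449, -0.04474075]), 'opening': 0.08520959035299337} 0.0187
scene [[465.45163389977466, 0.0, 314.72095728283944], [0.0, 465.45163389977466, 245.97080774719453], [0.0, 0.0, 1.0]] [-0.282 -0.494  0.561] [[0.52, -0.854, -0.009], [-0.363, -0.211, -0.907], [0.773, 0.475, -0.42]]
block [(0.82, [417.0, 301.0, 523.0, 378.0])]
rod [(0.95, [313.0, 253.0, 321.0, 297.0]), (0.91, [293.0, 234.0, 308.0, 288.0]), (0.68, [412.0, 253.0, 425.0, 311.0]), (0.57, [393.0, 260.0, 406.0, 318.0])]
stand [(0.98, [299.0, 287.0, 335.0, 322.0]), (0.64, [415.0, 300.0, 520.0, 378.0])]
side [[597.5116303853855, 0.0, 331.9267568572753], [0.0, 597.5116303853855, 239.72163242316623], [0.0, 0.0, 1.0]] [0.652 1.013 1.16 ] [[-0.995, 0.096, -0.006], [0.073, 0.715, -0.695], [-0.063, -0.692, -0.719]]
block [(0.62, [331.0, 140.0, 363.0, 199.0])]
rod [(0.81, [315.0, 172.0, 327.0, 206.0]), (0.8, [370.0, 206.0, 382.0, 239.0]), (0.75, [336.0, 173.0, 346.0, 215.0])]
stand [(0.66, [354.0, 232.0, 392.0, 261.0])]
```

View pics/scene0.png

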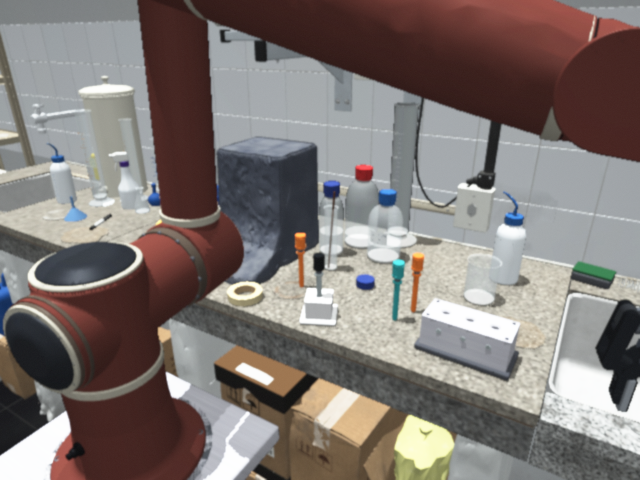

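View pics/side0.png

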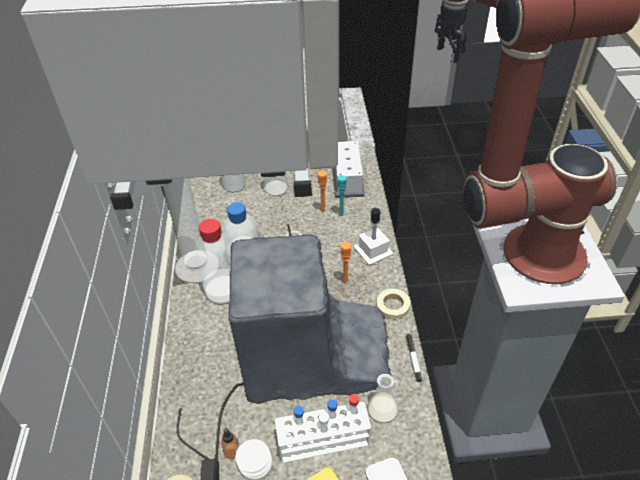

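The black-headed rod stands in the white stand at scene (319,262), side (375,215). The look-alikes are orange at scene (300,240) and (417,262) and turquoise at (398,268), so they are not meant. The block is at scene (468,335), side (348,168). I'll confirm this in an enlarged crop.

Run:
```python
import cv2,numpy as np
a=cv2.imread("pics/scene0.png")[235:385,285:535];b=cv2.imread("pics/side0.png")[130:270,305:405]
a=cv2.resize(a,None,fx=3.1,fy=3.1,interpolation=cv2.INTER_CUBIC)
cv2.imwrite("pics/c1.png",a)
cv2.imwrite("pics/c2.png",cv2.resize(b,None,fx=4,fy=4,interpolation=cv2.INTER_CUBIC))
```

```text
(no output)
```

View pics/c1.png

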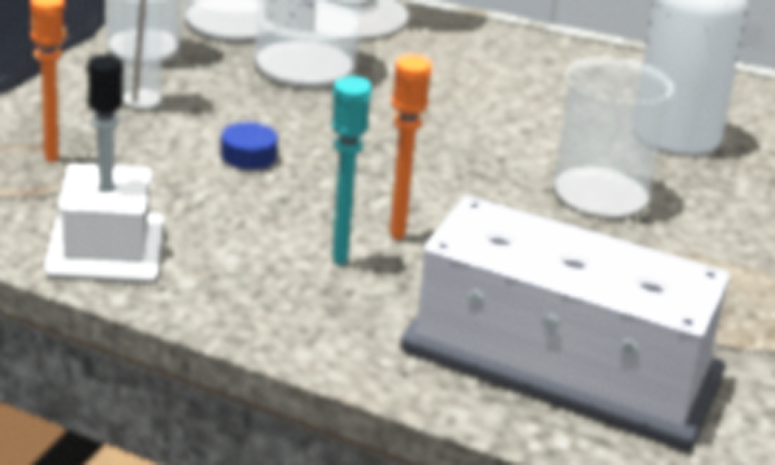

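View pics/c2.png

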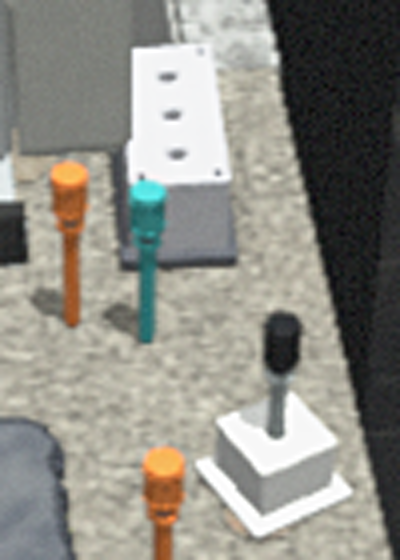

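The crop confirms it: the black-headed grey rod is in the white stand. In crop 1 its head is at (105,86) and the wells are at (499,240), (574,263) and (651,287). In crop 2 the head is at (282,344) and the wells are at (168,77), (173,115) and (178,153).

```bash
cat > h.py <<'E'
from station import ctrl,get_image,calibration,models
import cv2,numpy as np
from scipy.spatial.transform import Rotation as Ro
def P(k): return k["mtx"]@np.c_[k["R"],k["t"]]
def tri(ps):
    A=[]
    for k,(u,v) in ps:
        p=P(k);A+= [u*p[2]-p[0],v*p[2]-p[1]]
    A=np.array(A);return np.linalg.lstsq(A[:,:3],-A[:,3],rcond=None)[0]
def onz(k,uv,z):
    d=k["R"].T@np.linalg.solve(k["mtx"],[*uv,1]);c=-k["R"].T@k["t"];return c+d*(z-c[2])/d[2]
def proj(k,X):
    p=P(k)@np.r_[X,1];return p[:2]/p[2]
def st():
    o=ctrl.get_obs();R=Ro.from_rotvec(o["tool_rot"]).as_matrix()
    return o,R
def togo(target_tcp):
    o,R=st();return R.T@(np.array(target_tcp)-o["tool_pos"])
E
python3 - <<'E'
from h import *
a,b=calibration("scene"),calibration("side")
f=lambda p,s,o:(np.array(p)+.5)/s-.5+o
for n,p,q in [("head",(105,86),(282,344)),("headtop",(105,65),(283,323)),("A",(499,240),(168,77)),("B",(574,263),(173,115)),("C",(651,287),(178,153)),
 ("A'",(499,240),(178,153)),("C'",(651,287),(168,77))]:
    u,v=f(p,3.1,(285,235)),f(q,4,(305,130))
    X=tri([(a,u),(b,v)]);print(n,X.round(4),proj(a,X)-u,proj(b,v*0 if 0 else X)-v,onz(a,u,.087).round(4),onz(b,v,.087).round(4))
o,R=st();print(R.round(3))
E
```

```text
head [ 0.4469 -0.0534  0.1282] [-0.61095002  0.39993533] [-0.25481487 -0.25959881] [ 0.5188 -0.0115  0.087 ] [ 0.4382 -0.095   0.087 ]
headtop [ 0.4466 -0.0545  0.1446] [-0.28017826  0.18634719] [-0.11634102 -0.12052033] [0.5486 0.0063 0.087 ] [ 0.4347 -0.1146  0.087 ]
A [ 0.4755 -0.3337  0.1072] [ 11.60100491 -10.17224866] [3.58083533 4.85601961] [ 0.4632 -0.3182  0.087 ] [ 0.4799 -0.3835  0.087 ]
B [ 0.4797 -0.3582  0.0731] [-0.90562489  0.78102156] [-0.26297336 -0.38005314] [ 0.4613 -0.3628  0.087 ] [ 0.4813 -0.3389  0.087 ]
C [ 0.4831 -0.3835  0.0384] [-13.8943218   11.77686753] [-3.77873805 -5.84220619] [ 0.4591 -0.4063  0.087 ] [ 0.4828 -0.2958  0.087 ]
A' [ 0.4811 -0.3129  0.074 ] [-0.6555353   0.54426489] [-0.20241717 -0.27760438] [ 0.4632 -0.3182  0.087 ] [ 0.4828 -0.2958  0.087 ]
C' [ 0.4781 -0.4031  0.0731] [-0.72276376  0.64755125] [-0.19749486 -0.300244  ] [ 0.4591 -0.4063  0.087 ] [ 0.4799 -0.3835  0.087 ]
[[ 0.969  0.245 -0.   ]
 [ 0.245 -0.969  0.   ]
 [ 0.    -0.    -1.   ]]
```

Heights agree: the block top comes out at 0.074 m and the head centre at 0.128 m (0.130 expected).

Run:
```python
from h import *
a=calibration("scene");f=lambda p:(np.array(p)+.5)/3.1-.5+np.array((285,235))
for n,p in [("turq",(341,262)),("or1",(398,237)),("or2",(52,160)),("cap",(249,160)),("beaker",(603,190))]: print(n,onz(a,f(p),0.0).round(3))
print(togo((.447,-.054,.215)).round(4), st()[0]["tool_rot"])
```

```text
turq [ 0.518 -0.201  0.   ]
or1 [ 0.568 -0.223  0.   ]
or2 [0.536 0.047 0.   ]
cap [ 0.613 -0.085  0.   ]
beaker [ 0.706 -0.332  0.   ]
[ 0.4201 -0.4629  0.0163] [-3.11723228e+00 -3.88226575e-01 -8.11738260e-06]
```

```bash
python3 -m creep '[[1,0.015,-0.0165,0,0,0,0],[1,0.03,-0.033,0,0,0,0],[1,0.03,-0.033,0,0,0,0],[1,0.03,-0.033,0,0,0,0],[1,0.03,-0.033,0,0,0,0],[1,0.03,-0.033,0,0,0,0],[1,0.03,-0.033,0,0,0,0],[1,0.03,-0.033,0,0,0,0],[1,0.03,-0.033,0,0,0,0],[1,0.03,-0.033,0,0,0,0],[1,0.03,-0.033,0,0,0,0],[1,0.03,-0.033,0,0,0,0],[1,0.03,-0.033,0,0,0,0],[1,0.03,-0.033,0,0,0,0],[1,0.015,-0.017,0.01,0,0,0],[1,0,0,0,0,0,0],[1,0,0,0,0,0,0]]' 40
python3 - <<'E'
from h import *
k=calibration("wrist");im=get_image("wrist");cv2.imwrite("pics/w1.png",im[:,:,::-1])
print((-k["R"].T@k["t"]).round(3),k["R"].round(3).tolist(),k["mtx"][0].round(1))
X=(.447,-.054)
for z in (.147,.113,.05):print(proj(k,(*X,z)))
print([(round(d["conf"],2),np.round(d["extent"]).tolist()) for n in("rod","stand") for d in models.search_frame("wrist",n)])
print(togo((.447,-.054,.114)))
E
```

```text
t: 2.1
tool_pos: [0.4468, -0.0544, 0.2211]
tool_rot: [3.117, 0.39, -0.001]
contact_force: [-0.3, -0.1, 0.3]
opening: 0.0855
[ 0.514 -0.037  0.365] [[0.247, -0.969, -0.0], [-0.932, -0.237, 0.275], [-0.266, -0.068, -0.962]] [390.2   0.  320.6]
[320.01181265 249.6909743 ]
[320.08770213 234.36155901]
[320.18755119 214.19239015]
[(0.94, [300.0, 208.0, 343.0, 265.0]), (0.73, [152.0, 27.0, 236.0, 87.0]), (0.66, [532.0, 97.0, 639.0, 137.0]), (0.64, [485.0, 164.0, 610.0, 214.0]), (0.59, [538.0, 191.0, 640.0, 299.0]), (0.89, [271.0, 158.0, 365.0, 248.0])]
[ 0.00042521 -0.00151263  0.10775413]
```

View pics/w1.png

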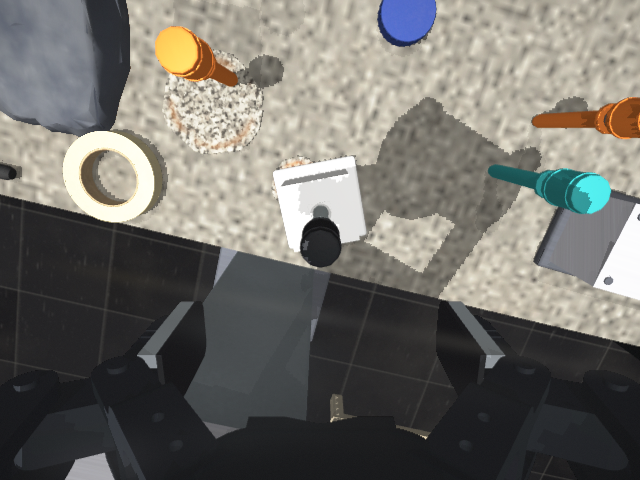

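The wrist view shows the black head at (321,247), against (320,250) predicted, so it is centred. Descending to grip.

```bash
python3 -m creep '[[1,0,-0.001,0.01,0,0,0],[1,0,0,0.02,0,0,0],[1,0,0,0.02,0,0,0],[1,0,0,0.02,0,0,0],[1,0,0,0.02,0,0,0],[1,0,0,0.012,0,0,0],[1,0,0,0.005,0,0,0],[0.2,0,0,0,0,0,0],[0.2,0,0,0,0,0,0],[0.2,0,0,0,0,0,0],[0.2,0,0,0,0,0,0],[0.2,0,0,0,0,0,0],[0.2,0,0,0,0,0,0],[0.2,0,0,0,0,0,0]]' 40
python3 - <<'E'
from h import *
print(togo((.447,-.054,.114)))
E
```

```text
t: 3.65
tool_pos: [0.4472, -0.0536, 0.1149]
tool_rot: [3.117, 0.388, 0.002]
contact_force: [0.2, -0.0, 2.5]
opening: 0.0227
[-0.00032389  0.00029285  0.00090184]
```

```bash
python3 -m creep '[[0.1,0,0,-0.005,0,0,0],[0.1,0,0,-0.015,0,0,0],[0.1,0,0,-0.02,0,0,0],[0.1,0,0,-0.025,0,0,0],[0.1,0,0,-0.02,0,0,0],[0.1,0,0,-0.01,0,0,0],[0.1,0,0,-0.005,0,0,0],[0.1,0,0,0,0,0,0]]' 40
python3 - <<'E'
from h import *
print(togo((.481,-.313,.2149)))
E
```

```text
t: 4.45
tool_pos: [0.4467, -0.0535, 0.2142]
tool_rot: [-3.117, -0.388, 0.0]
contact_force: [0.3, -0.3, -1.8]
opening: 0.0224
[-0.03043355  0.25996851 -0.00066967]
```

```bash
python3 -m creep '[[0.1,-0.001,0.01,0,0,0,0],[0.1,-0.003,0.025,0,0,0,0],[0.1,-0.003,0.025,0,0,0,0],[0.1,-0.003,0.025,0,0,0,0],[0.1,-0.003,0.025,0,0,0,0],[0.1,-0.003,0.025,0,0,0,0],[0.1,-0.003,0.025,0,0,0,0],[0.1,-0.003,0.025,0,0,0,0],[0.1,-0.003,0.025,0,0,0,0],[0.1,-0.003,0.025,0,0,0,0],[0.1,-0.002,0.015,0,0,0,0],[0.1,0,0.01,0,0,0,0],[0.1,0,0,0,0,0,0],[0.1,0,0,0,0,0,0]]'
python3 - <<'E'
from h import *
print(togo((.481,-.313,.2149)))
ks={};ims={}
for c in("scene","side","wrist"):
    ks[c]=calibration(c);ims[c]=get_image(c)[:,:,::-1]
    print(c,[proj(ks[c],(*st()[0]["tool_pos"][:2],z)).round(1).tolist() for z in (.11,.2)],[proj(ks[c],p).round(1).tolist() for p in ((.481,-.313,.075),(.478,-.403,.075))])
np.save("ks.npy",ks,allow_pickle=True)
s=cv2.resize(ims["scene"][240:370,400:530],None,fx=3,fy=3,interpolation=2)
d=cv2.resize(ims["side"][115:205,300:390],None,fx=390/90,fy=390/90,interpolation=2)
cv2.imwrite("pics/m1.png",np.hstack([s,d]));cv2.imwrite("pics/w2.png",ims["wrist"])
E
```

```text
t: 5.85
tool_pos: [0.4814, -0.3124, 0.2139]
tool_rot: [-3.116, -0.389, 0.001]
contact_force: [-0.5, -0.3, -1.6]
opening: 0.0229
[-0.00050236  0.0005241  -0.00101218]
scene [[446.7, 296.1], [452.3, 252.5]] [[445.1, 312.2], [494.1, 327.0]]
side [[349.0, 157.8], [349.5, 131.4]] [[349.0, 167.3], [346.5, 148.1]]
wrist [[320.7, 236.4], [320.6, 291.5]] [[321.7, 224.8], [434.8, 256.7]]
```

View pics/m1.png

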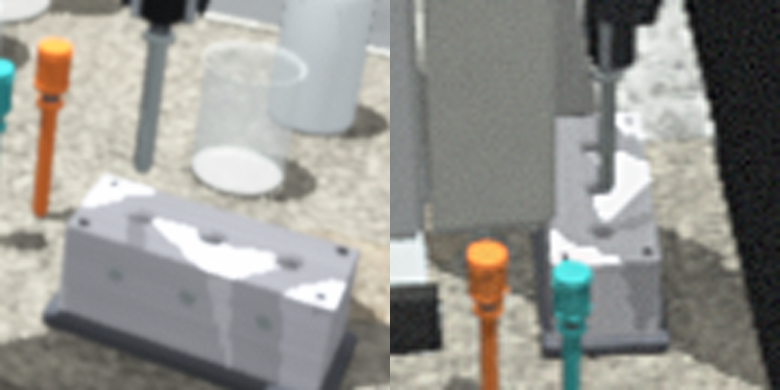

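View pics/w2.png

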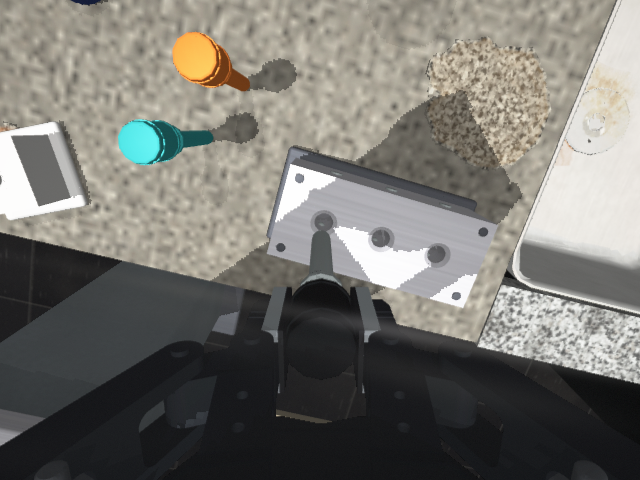

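The rod hangs straight: its tip is at scene (447.7,296), against (446.7,296) predicted. In the wrist view the wells are at (323.5,221), (381,238) and (437,254).

Run:
```python
from h import *
k=np.load("ks.npy",allow_pickle=True).item()
f=lambda p:np.array((p[0]/3-.33+400,p[1]/3-.33+240))
W=[onz(k["wrist"],p,.075) for p in((323.5,221),(381,238),(437,254))]
S=[onz(k["scene"],f(p),.075) for p in((139,217),(212,238),(290,262))]
for w,s in zip(W,S):print(w.round(4),s.round(4),togo((*w[:2],.2139)).round(4))
```

```text
[ 0.4841 -0.3136  0.075 ] [ 0.4827 -0.3143  0.075 ] [0.0022 0.0021 0.0004]
[ 0.4821 -0.3589  0.075 ] [ 0.4822 -0.3599  0.075 ] [-0.011   0.0455  0.0004]
[ 0.4805 -0.4039  0.075 ] [ 0.4801 -0.4065  0.075 ] [-0.0236  0.0887  0.0004]
```

```bash
python3 -m creep '[[0.1,0.002,0.002,0.005,0,0,0],[0.1,0,0,0.01,0,0,0],[0.1,0,0,0.01,0,0,0],[0.1,0,0,0.008,0,0,0],[0.1,0,0,0.005,0,0,0],[0.1,0,0,0.004,0,0,0],[0.1,0,0,0.004,0,0,0],[0.1,0,0,0,0,0,0],[0.1,0,0,0,0,0,0]]'
```

```text
t: 6.9
tool_pos: [0.4839, -0.3144, 0.1684]
tool_rot: [-3.117, -0.388, 0.0]
contact_force: [-1.1, 0.0, -0.2]
opening: 0.0227
```

```bash
python3 -m creep '[[0.1,0,0,0.005,0,0,0],[0.1,0,0,0.004,0,0,0],[0.1,0,0,0.003,0,0,0],[0.1,0,0,0.003,0,0,0],[0.1,0,0,0.003,0,0,0],[0.1,0,0,0,0,0,0],[0.1,0,0,0,0,0,0],[0.1,0,0,0,0,0,0]]'
```

```text
t: 7.7
tool_pos: [0.4838, -0.3145, 0.1502]
tool_rot: [3.117, 0.388, -0.0]
contact_force: [-0.3, -0.4, 0.8]
opening: 0.0224
```

```bash
python3 -m creep '[[0.1,0,0,0.002,0,0,0],[0.1,0,0,0.002,0,0,0],[0.1,0,0,0.002,0,0,0],[0.1,0,0,0.002,0,0,0],[0.1,0,0,0,0,0,0],[0.1,0,0,0,0,0,0],[0.1,0,0,0,0,0,0]]'
```

```text
t: 8.4
tool_pos: [0.4843, -0.3147, 0.1437]
tool_rot: [3.117, 0.388, 0.001]
contact_force: [-0.9, 0.5, 6.3]
opening: 0.0232
```

```bash
python3 -m creep '[[0.1,0,0,0.0015,0,0,0],[0.1,0,0,0,0,0,0],[0.1,0,0,0,0,0,0],[0.1,0,0,0,0,0,0],[0.1,0,0,0,0,0,0]]'
```

```text
t: 8.9
tool_pos: [0.4843, -0.3147, 0.1424]
tool_rot: [3.117, 0.388, 0.001]
contact_force: [-2.9, 1.8, 6.6]
opening: 0.0229
```

```bash
python3 -m creep '[[0.1,0,0,0.001,0,0,0],[0.1,0,0,0.001,0,0,0],[0.1,0,0,0,0,0,0],[0.1,0,0,0,0,0,0],[0.1,0,0,0,0,0,0],[0.1,0,0,0,0,0,0]]'
```

```text
t: 9.5
tool_pos: [0.4843, -0.3147, 0.1403]
tool_rot: [3.117, 0.388, 0.001]
contact_force: [-2.7, 0.8, 6.8]
opening: 0.0232
```

```bash
python3 -m creep '[[0.1,-0.0005,0,0.002,0,0,0],[0.1,0,0,0.002,0,0,0],[0.1,0,0,0.002,0,0,0],[0.1,0,0,0,0,0,0],[0.1,0,0,0,0,0,0],[0.1,0,0,0,0,0,0]]'
python3 -m creep '[[0.1,0,0,0.002,0,0,0],[0.1,0,0,0.002,0,0,0],[0.1,0,0,0,0,0,0],[0.1,0,0,0,0,0,0],[0.1,0,0,0,0,0,0]]'
```

```text
t: 10.1
tool_pos: [0.484, -0.3148, 0.1343]
tool_rot: [3.117, 0.388, 0.002]
contact_force: [-2.7, 1.3, 6.2]
opening: 0.0229
t: 10.6
tool_pos: [0.484, -0.3148, 0.1304]
tool_rot: [3.117, 0.388, 0.002]
contact_force: [-1.9, 1.1, 6.5]
opening: 0.0229
```

```bash
python3 -m creep '[[0.1,0,0,0.001,0,0,0],[0.1,0,0,0.001,0,0,0],[0.1,0,0,0,0,0,0],[0.1,0,0,0,0,0,0],[0.1,0,0,0,0,0,0]]'
```

```text
t: 11.1
tool_pos: [0.4841, -0.3148, 0.1292]
tool_rot: [3.117, 0.388, 0.002]
contact_force: [-2.5, 2.1, 9.9]
opening: 0.023
```

```bash
python3 -m creep '[[0.1,0,0,0.001,0,0,0],[0.1,0,0,0,0,0,0],[0.1,0,0,0,0,0,0],[0.1,0,0,0,0,0,0]]'
```

```text
t: 11.5
tool_pos: [0.4842, -0.3149, 0.1286]
tool_rot: [3.116, 0.388, 0.002]
contact_force: [-3.6, 1.9, 12.5]
opening: 0.0228
```

Standstill force rose from 6.5 to 9.9 to 12.5 N over the last steps at a tip depth of about 48 mm, so this is the floor of a 48 mm well. Withdrawing to try the next one.

```bash
python3 -m creep '[[0.1,0,0,-0.003,0,0,0],[0.1,0,0,-0.006,0,0,0],[0.1,0,0,-0.008,0,0,0],[0.1,0,0,-0.01,0,0,0],[0.1,0,0,-0.01,0,0,0],[0.1,0,0,-0.01,0,0,0],[0.1,0,0,-0.01,0,0,0],[0.1,0,0,-0.01,0,0,0],[0.1,0,0,-0.005,0,0,0],[0.1,0,0,0,0,0,0],[0.1,0,0,0,0,0,0]]'
python3 - <<'E'
from h import *
print(togo((.4817,-.3593,.2)).round(4))
E
```

```text
t: 12.6
tool_pos: [0.4833, -0.3144, 0.1976]
tool_rot: [-3.117, -0.388, 0.0]
contact_force: [0.5, 0.1, -1.3]
opening: 0.0231
[-0.0126  0.0431 -0.0024]
```

```bash
python3 -m creep '[[0.1,-0.0025,0.008,0,0,0,0],[0.1,-0.0035,0.013,0,0,0,0],[0.1,-0.0035,0.012,0,0,0,0],[0.1,-0.003,0.008,0,0,0,0],[0.1,0,0.002,0,0,0,0],[0.1,0,0,0,0,0,0],[0.1,0,0,0,0,0,0],[0.1,0,0,0.006,0,0,0],[0.1,0,0,0.008,0,0,0],[0.1,0,0,0.006,0,0,0],[0.1,0,0,0.005,0,0,0],[0.1,0,0,0.004,0,0,0],[0.1,0,0,0,0,0,0]]'
```

```text
t: 13.9
tool_pos: [0.4815, -0.3589, 0.1677]
tool_rot: [-3.116, -0.388, 0.002]
contact_force: [-0.1, 0.6, -0.8]
opening: 0.0228
```

```bash
python3 -m creep '[[0.1,0,0,0.004,0,0,0],[0.1,0,0,0.004,0,0,0],[0.1,0,0,0.004,0,0,0],[0.1,0,0,0.003,0,0,0],[0.1,0,0,0.003,0,0,0],[0.1,0,0,0,0,0,0],[0.1,0,0,0,0,0,0]]'
```

```text
t: 14.6
tool_pos: [0.4819, -0.3595, 0.1512]
tool_rot: [3.117, 0.388, 0.0]
contact_force: [-0.9, -0.9, 1.6]
opening: 0.0226
```

```bash
python3 -m creep '[[0.1,0,0,0.002,0,0,0],[0.1,0,0,0.002,0,0,0],[0.1,0,0,0.002,0,0,0],[0.1,0,0,0.002,0,0,0],[0.1,0,0,0.001,0,0,0],[0.1,0,0,0.001,0,0,0],[0.1,0,0,0,0,0,0],[0.1,0,0,0,0,0,0],[0.1,0,0,0,0,0,0]]'
```

```text
t: 15.5
tool_pos: [0.4823, -0.3597, 0.1424]
tool_rot: [3.116, 0.388, 0.002]
contact_force: [-2.2, 1.0, 7.6]
opening: 0.0229
```

```bash
python3 -m creep '[[0.1,0,0,0.001,0,0,0],[0.1,0,0,0,0,0,0],[0.1,0,0,0,0,0,0],[0.1,0,0,0,0,0,0]]'
```

```text
t: 15.9
tool_pos: [0.4823, -0.3597, 0.1413]
tool_rot: [3.116, 0.388, 0.001]
contact_force: [-1.6, 1.7, 6.5]
opening: 0.0232
```

```bash
python3 -m creep '[[0.1,0,0,0.001,0,0,0],[0.1,0,0,0.001,0,0,0],[0.1,0,0,0,0,0,0],[0.1,0,0,0,0,0,0],[0.1,0,0,0,0,0,0]]'
```

```text
t: 16.4
tool_pos: [0.4824, -0.3597, 0.1396]
tool_rot: [3.116, 0.388, 0.002]
contact_force: [-1.9, 1.1, 8.1]
opening: 0.023
```

```bash
python3 -m creep '[[0.1,0,0,0.001,0,0,0],[0.1,0,0,0.001,0,0,0],[0.1,0,0,0,0,0,0],[0.1,0,0,0,0,0,0],[0.1,0,0,0,0,0,0]]'
```

```text
t: 16.9
tool_pos: [0.4823, -0.3597, 0.1373]
tool_rot: [3.116, 0.388, 0.001]
contact_force: [-2.3, 1.8, 7.0]
opening: 0.0229
```

```bash
python3 -m creep '[[0.1,-0.0003,0,0.002,0,0,0],[0.1,0,0,0.002,0,0,0],[0.1,0,0,0.002,0,0,0],[0.1,0,0,0.002,0,0,0],[0.1,0,0,0,0,0,0],[0.1,0,0,0,0,0,0],[0.1,0,0,0,0,0,0]]'
```

```text
t: 17.6
tool_pos: [0.4821, -0.3598, 0.1294]
tool_rot: [3.116, 0.388, 0.002]
contact_force: [-2.2, 0.6, 7.1]
opening: 0.0229
```

```bash
python3 -m creep '[[0.1,0,0,0.0015,0,0,0],[0.1,0,0,0.0015,0,0,0],[0.1,0,0,0,0,0,0],[0.1,0,0,0,0,0,0],[0.1,0,0,0,0,0,0]]'
```

```text
t: 18.1
tool_pos: [0.4821, -0.3598, 0.1264]
tool_rot: [3.116, 0.388, 0.002]
contact_force: [-1.6, 0.8, 6.3]
opening: 0.0225
```

```bash
python3 -m creep '[[0.1,0,0,0.002,0,0,0],[0.1,0,0,0.002,0,0,0],[0.1,0,0,0.002,0,0,0],[0.1,0,0,0.001,0,0,0],[0.1,0,0,0,0,0,0],[0.1,0,0,0,0,0,0],[0.1,0,0,0,0,0,0]]'
```

```text
t: 18.8
tool_pos: [0.482, -0.3597, 0.1192]
tool_rot: [3.116, 0.388, 0.001]
contact_force: [-2.4, 0.5, 6.5]
opening: 0.0228
```

```bash
python3 -m creep '[[0.1,0,0,0.001,0,0,0],[0.1,0,0,0.001,0,0,0],[0.1,0,0,0,0,0,0],[0.1,0,0,0,0,0,0],[0.1,0,0,0,0,0,0]]'
```

```text
t: 19.3
tool_pos: [0.4821, -0.3598, 0.1177]
tool_rot: [3.116, 0.388, 0.001]
contact_force: [-2.3, 1.0, 7.9]
opening: 0.0224
```

```bash
python3 -m creep '[[0.1,0,0,0.001,0,0,0],[0.1,0,0,0.001,0,0,0],[0.1,0,0,0,0,0,0],[0.1,0,0,0,0,0,0],[0.1,0,0,0,0,0,0]]'
```

```text
t: 19.8
tool_pos: [0.4822, -0.3599, 0.1166]
tool_rot: [3.116, 0.388, 0.002]
contact_force: [-4.4, 3.4, 11.5]
opening: 0.0227
```

```bash
python3 -m creep '[[0.1,0,0,0.001,0,0,0],[0.1,0,0,0,0,0,0],[0.1,0,0,0,0,0,0],[0.1,0,0,0,0,0,0]]'
python3 - <<'E'
from h import *
k=calibration("scene");im=get_image("scene")[:,:,::-1]
print(proj(k,(.482,-.3597,.075)),proj(k,(.482,-.3597,.105)))
cv2.imwrite("pics/s3.png",cv2.resize(im[260:360,420:520],None,fx=6,fy=6,interpolation=2))
E
```

```text
t: 20.2
tool_pos: [0.4822, -0.3599, 0.116]
tool_rot: [3.116, 0.388, 0.002]
contact_force: [-5.8, 3.1, 13.7]
opening: 0.0225
[470.19881243 319.03788454] [472.36244518 305.15225559]
```

View pics/s3.png

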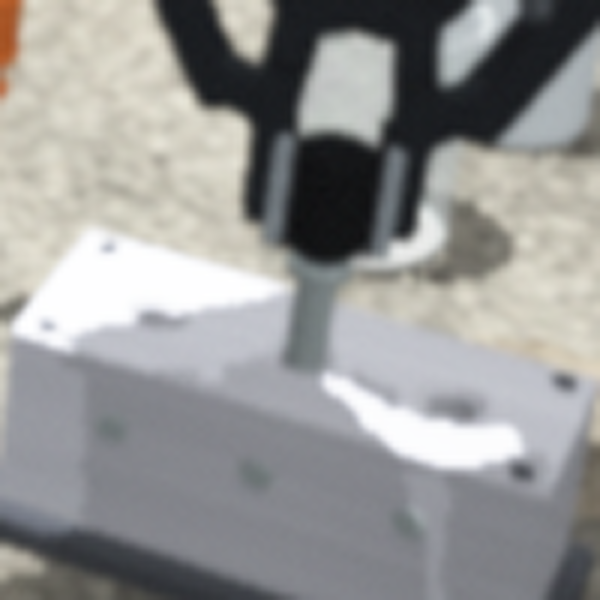

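The stem shows about 87/6 = 14.5 px between (315,275) and (307,362) in the crop. For 30 mm I expect 13.9 px, so the rod is home in the 60 mm well. I'll ease off the spring and let go.

```bash
python3 -m creep '[[0.1,-0.0003,0,-0.001,0,0,0],[0.1,0,0,-0.001,0,0,0],[0.1,0,0,-0.001,0,0,0],[0.1,0,0,0,0,0,0],[0.1,0,0,0,0,0,0]]'
```

```text
t: 20.75
tool_pos: [0.482, -0.3599, 0.1178]
tool_rot: [3.116, 0.388, 0.002]
contact_force: [-1.3, 2.0, 8.4]
opening: 0.0227
```

```bash
python3 -m creep '[[0.5,0,0,0,0,0,0],[0.7,0,0,0,0,0,0],[0.8,0,0,0,0,0,0],[0.8,0,0,0,0,0,0],[0.8,0,0,0,0,0,0],[0.8,0,0,0,0,0,0],[0.8,0,0,-0.005,0,0,0],[0.8,0,0,-0.015,0,0,0],[0.8,0,0,-0.02,0,0,0],[0.8,0,0,-0.025,0,0,0],[0.8,0,0,-0.025,0,0,0],[0.8,0,0,-0.02,0,0,0],[0.8,0,0,-0.01,0,0,0],[0.8,0,0,0,0,0,0],[0.8,0,0,0,0,0,0]]'
python3 - <<'E'
from h import *
s=get_image("scene")[:,:,::-1];d=get_image("side")[:,:,::-1];k=calibration("scene")
print([proj(k,(.482,-.3597,z)).round(1) for z in(.075,.105,.109,.118,.152)])
s=cv2.resize(s[260:360,420:520],None,fx=4,fy=4,interpolation=2);d=cv2.resize(d[110:210,300:400],None,fx=4,fy=4,interpolation=2)
cv2.imwrite("pics/s4.png",np.hstack([s,d]))
E
```

```text
t: 22.25
tool_pos: [0.481, -0.3593, 0.2354]
tool_rot: [-3.117, -0.388, 0.001]
contact_force: [0.1, 0.4, -0.4]
opening: 0.0683
[array([470.2, 319. ]), array([472.4, 305.2]), array([472.7, 303.3]), array([473.3, 299. ]), array([475.9, 282.5])]
```

View pics/s4.png

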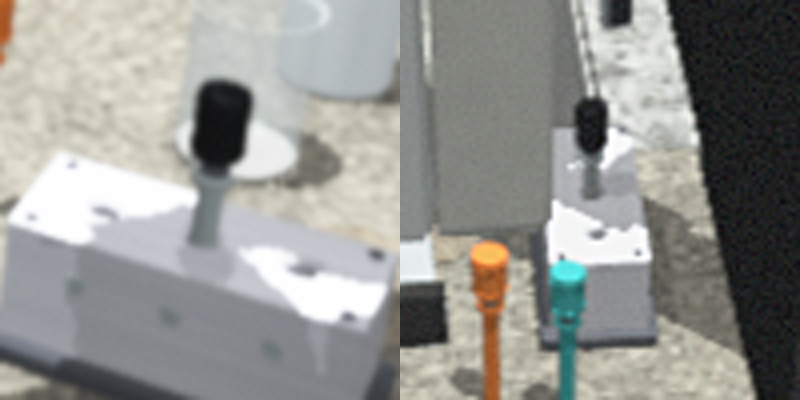

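The rod stands upright in the middle well with its head relaxed. The collar is at scene row 304.5, against 303 to 305 predicted for 30 mm of stem, and the gripper is clear.

```bash
python3 -c "from station import finish_job;print(finish_job())"
```

```text
the job is handed in; nothing more can be done
None
```

The depth rod is standing fully home in the middle well (well1), the one clear to 60 mm. I let go of it and handed the job in at about 22 s of robot time.

- **Finding the well:** I took the black-headed rod from the white stand and probed two wells. The one on the turquoise look-alike's side bottomed at about 48 mm, with 12.5 N at a standstill. The middle one went past 36 and 48 mm and bottomed at about 60 mm, with 13.7 N at a standstill. I did not probe the third well, because the 60 mm one was already found.
- **Spring head:** I pressed it about 4 mm at most by the force readings, under the 7 mm limit.
- **Last checks:** In the scene camera's final picture, the collar and head top were within about 1 pixel of where 30 mm of stem puts them. Wrist force was near zero with the gripper clear, about 0.12 m above its release height.
- **Unclear readings:** Drag in the wells read 6 to 8 N at a standstill, a little above the stated 6 N, and once briefly 8.1 N at about 38 mm in the middle well. I therefore only counted a floor when the force kept rising with further travel.
- **Other things:** The beaker and the nearer look-alikes looked undisturbed in the last pictures. I did not check the flask, tape, cap or pen again, but the arm did not work near them.

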